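Turn the row of stripped shaft parts round on to the assembly rack

ROBOT

A 6-joint arm with a two-finger parallel gripper is mounted at the origin on a cart in front of the work surface, level with it; the furniture and walls round the work are solid. World frame = base frame: x ahead of the robot, y to its left, z up, the work surface at z = 0. Lengths are in m, angles in rad, forces in N, time in s.
With the tool pointing down it reaches from about 0.375 to 0.975 m from the base axis. Payload 3.8 kg.
Tool frame: the origin (TCP) lies on the centre line of the jaws, within the pads' length; the fingertips stand 11 mm ahead of it and the grasp point (between the pads) lies 8 mm behind it (ctrl.nose_length is the z of the fingertips in the tool frame, in m); z points along the fingers, y is the line along which they close (so a half turn about z gives the same grasp; the last joint's range is limited). The gripper opens to 85 mm and grips with 20 to 120 N. Pads are 22 mm wide; open, the fingers measure 114 mm over their backs; the gripper's body (76 mm by 85 mm) begins 54 mm behind the grasp point. The pads swing forward as they close: fully open they stand 13 mm farther back than shut.
Start: joints at [-1.38, 0.264, 1.604, -0, 1.274, -0.037], TCP at [0.152, -0.658, 0.242] pointing down, gripper open.
Joint ranges: [-2.63, 2.63], [-0.94, 2.18], [0.31, 2.57], [-1.31, 4.45], [0, 2.66], [-2.55, 2.55]. Speed limits (rad/s): [2.57, 2.57, 3.14, 3.14, 3.14, 3.14].

INTERFACE

Orientations are given as a unit quaternion [x, y, z, w].
In Python, from station import ctrl, get_image, camera_params gives the robot as it stands. The module is installed in compiled form; this text tells all that it offers.
- The arm moves only by the tool play_rows, never from a script. Its argument "rows" is a list of rows, each a list of 7 numbers: the turn, a rotation vector about the tool's x, y, z in degrees, then the shift along the tool's x, y, z in m, then the finger opening in m, from 0 to 0.0854. In form: [[ax, ay, az, dx, dy, dz, hand], ...]. A call has 1 to 12 rows; each row is the pose to reach, as a shift and turn from the pose commanded when the call began, along the tool's axes at that moment; what a row does not reach only later rows make up. A row lasts 1/10 s, in which the tool goes at most 50 mm and 8.59 degrees, less where a joint would pass 70% of its speed; a pose out of reach is approached as far as the arm can. A call with a gripper value outside its range is refused whole. The fingers move at their own pace and stop on an object; "grip_force" is the grip in N (left out, the last holds). Time passes only in rows, so rows that repeat a pose let the fingers close. It gives the time, the measured TCP pose, the force, the opening and the grip force at its end, in the units of the state.
- ctrl.read_state(): the state, without advancing time (a new reading comes with each control period).
- get_image(name): name is "side" or "top"; returns (picture, depth): 384x512x3 uint8, red, green, blue; 384x512 float32, m along the optical axis (not along the pixel's ray), 0 where there is no reading.
- camera_params(name): a dict with "fx", "fy", "cx", "cy" (pixels), "k1" (the pictures are not rectified: a ray, as slopes to the right and down, at radius r is drawn at 1 + k1 r^2 times it, then the intrinsics apply), "view" (4x4, takes a point from world to camera coordinates). Camera axes: x right, y down, z forward; pixel columns grow to the right and rows downward; lengths in m; the calibration is good to about 2 mm. A picture is of the moment at which its call begins. camera_params takes no time and is no camera call.
- ctrl.job_done(): hands the job in; it is judged then, once.
The state is a dict: "clock": time; "joint_positions": joint angles; "joint_velocities": joint speeds; "joint_efforts": joint torques, N m; "tool_pos": TCP position; "tcp_rot": TCP orientation; "contact_force": force on the tool from outside, world axes, zero at the start; "ft_torque": the same for the moment, N m; "grip_width": finger opening in m; "gripper_force": force on a finger pad.
Only numpy, scipy, OpenCV 4.12 (cv2) and the standard library are available. Lean on these libraries where they do the work, as an engineer would, in place of code of your own. Each camera call takes 0.05 s, during which the arm holds its last target. There are 200 camera calls.

TASK

The four shaft parts stand on the pegs of the grey strip-down rack on the left in the order they came off the shaft. Move them to the pegs of the dark assembly rack on the right in reverse order, counting each rack from its black ball knob: the part nearest the knob on the first rack goes on the peg farthest from the knob on the second, and so on, so that the last one off is the first one on. Leave every part sitting flat on its seat over its peg, released.

Things in the scene. Friction and masses are not known exactly. Their poses are not given: they have to be found in the camera images.
- sleeve: loose steel part, through bore 28 mm; origin at the centre of its underside, z up along the bore. Plain round distance sleeve, outside diameter 38 mm, 46 mm high (the tallest part).
- flange_bush: loose steel part, through bore 28 mm; origin at the centre of its underside, z up along the bore. Flanged bush, 40 mm high: round flange 42 mm in diameter and 8 mm thick at the bottom, round barrel 34 mm in diameter above it (grip the barrel).
- hex_nut: loose steel part, through bore 28 mm; origin at the centre of its underside, z up along the bore. Hexagonal shaft nut, 40 mm across the flats (a flat faces its own x axis, and every 60 degrees from it), 45 mm over the corners, 30 mm high; the hexagon runs from 2 to 28 mm height, a round collar 35 mm in diameter shows above and below it.
- pinion: loose steel part, through bore 28 mm; origin at the centre of its underside, z up along the bore. Pinion with hub, 38 mm high: toothed wheel 42 mm in diameter and 14 mm thick at the bottom (16 teeth), round hub 33 mm in diameter above it (grip the hub).
- foot_sleeve: fixed dark peg foot in which the plain sleeve stands at the start: plate 38 x 38 x 6 mm, upright domed peg 12 mm thick, tip 24 mm above the plate. Origin: centre of the plate's underside, z up; the part's underside rests 6 mm above it. The four feet are alike and stay put; this one marks the place the plain sleeve came from.
- foot_flange_bush: fixed dark peg foot in which the flanged bush stands at the start: plate 38 x 38 x 6 mm, upright domed peg 12 mm thick, tip 24 mm above the plate. Origin: centre of the plate's underside, z up; the part's underside rests 6 mm above it. The four feet are alike and stay put; this one marks the place the flanged bush came from.
- foot_hex_nut: fixed dark peg foot in which the hexagonal nut stands at the start: plate 38 x 38 x 6 mm, upright domed peg 12 mm thick, tip 24 mm above the plate. Origin: centre of the plate's underside, z up; the part's underside rests 6 mm above it. The four feet are alike and stay put; this one marks the place the hexagonal nut came from.
- foot_pinion: fixed dark peg foot in which the pinion stands at the start: plate 38 x 38 x 6 mm, upright domed peg 12 mm thick, tip 24 mm above the plate. Origin: centre of the plate's underside, z up; the part's underside rests 6 mm above it. The four feet are alike and stay put; this one marks the place the pinion came from.
- strip_rack: fixed grey bar on the left, 228 x 46 x 10 mm, lips to 13.5 mm, carrying the four feet. Origin: underside, mid-row; x along the row to the black ball knob (25 mm ball at x 115 mm, top 43 mm), z up. Feet at x = 78, 26, -26, -78 mm. Beside it stands a fixed piston, 0.27 m wide, 0.32 m tall, at world x 0.61, y 0.18: carry parts round in front of it.
- assembly_rack: fixed dark square tube on the right, 234 x 46 x 40 mm high, with four empty pegs 12 mm thick on 38 mm round seats. Origin: underside, mid-row; x along the row to the black ball knob (at x 115 mm, top 73 mm), z up. Pegs at x = 78, 26, -26, -78 mm; seats 46, peg tips 70 mm up. Parts fit with 8 mm play. Beside it: fixed ring carrier, 0.26 m wide, 0.12 m tall, at world x 0.49, y -0.07.

How it is judged:
By the outcome, as a careful person would: the job done as asked, in the order asked, and still so for the second after the job is handed in, with the robot touching nothing.
It also fails if it takes over 144 s, if anything falls off the work surface, if the arm or the gripper's body presses on something with over 40 N, if the wrist force passes 120 N, or if a joint passes its speed limit or range.

## Working session

There is one attempt and no reset: what is moved stays moved. The work goes in short steps, Python scripts to look and compute and a tool call to move; the robot and the scene stay as the last step left them, time stands still between calls to the robot, and variables do not carry over. Pictures are saved under pics/ and viewed, at most 14 in all, crops included, and the job is handed in when it is done.

Besides the shell and the picture viewer there is one more tool, called after "Emit:" in YAML: its name, and indented under it one key for each argument. play_rows: Moves the arm, as the interface text tells. Its arguments: {"type":"object","properties":{"rows":{"type":"array"},"grip_force":{"type":"number"}},"required":["rows"]}

```bash
mkdir -p pics; python3 - <<'E'
from station import ctrl,get_image,camera_params
import cv2,numpy as np
for n in("side","top"):
    im,d=get_image(n); np.savez(n+"0.npz",im=im,d=d)
    cv2.imwrite(f"pics/{n}0.png",cv2.resize(im[:,:,::-1],(768,576)))
    p=camera_params(n);V=np.array(p["view"]);print(n,{k:p[k] for k in p if k!="view"},V.round(3).tolist(),(-V[:3,:3].T@V[:3,3]).round(3))
s=ctrl.read_state();print(s,ctrl.nose_length)
E
```

```text
side {'fx': 386.07099221894055, 'fy': 386.07099221894055, 'cx': 252.3811773621599, 'cy': 195.22860014378782, 'k1': -0.049687201351250106} [[-0.935, -0.355, 0.019, 0.45], [-0.217, 0.527, -0.822, 0.1], [0.282, -0.772, -0.569, 1.034], [0.0, 0.0, 0.0, 1.0]] [0.15  0.906 0.663]
top {'fx': 498.04044829854433, 'fy': 498.04044829854433, 'cx': 257.8179180543793, 'cy': 192.08421257087377, 'k1': -0.04015129753506338} [[-0.037, -0.999, 0.004, 0.075], [-0.776, 0.026, -0.63, 0.388], [0.63, -0.026, -0.776, 1.392], [0.0, 0.0, 0.0, 1.0]] [-0.573  0.101  1.325]
{'clock': 0.1, 'joint_positions': array([-1.37987859e+00,  2.64667875e-01,  1.60521169e+00,  8.51401383e-06,
        1.27371544e+00, -3.69089649e-02]), 'joint_velocities': array([-0.00068715, -0.00120925, -0.00400868, -0.00047746,  0.00087629,
        0.00075877]), 'joint_efforts': array([ 6.91614787e-04, -5.16707826e+01, -3.68590343e+01, -1.63402194e-05,
        6.34375130e-03,  2.71636043e-05]), 'tool_pos': array([ 0.15233172, -0.65694124,  0.24110711]), 'tcp_rot': array([ 9.93518532e-01,  1.13665848e-01, -7.29615605e-05, -9.98522303e-04]), 'contact_force': array([-0.46064061,  0.34905956,  0.63984129]), 'ft_torque': array([ 0.03762801,  0.02854371, -0.01539877]), 'gripper_force': 0.0, 'grip_width': 0.08519188308378398} 0.011
```

View pics/side0.png

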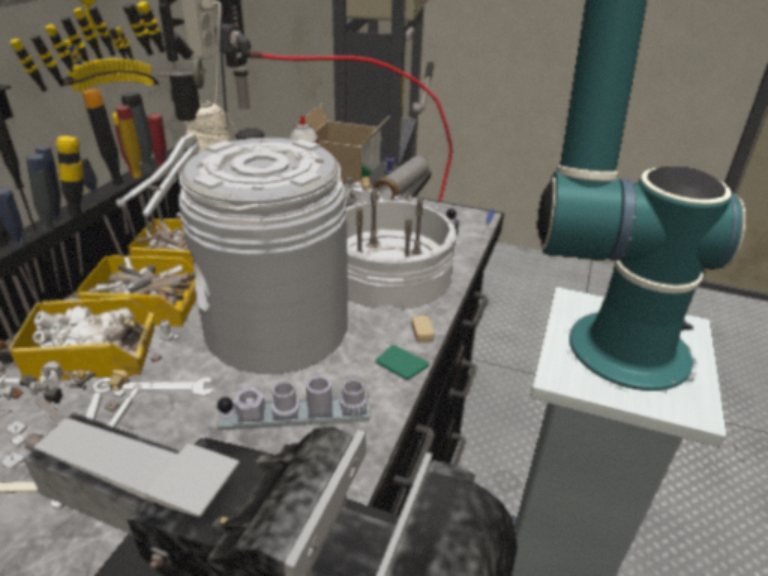

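View pics/top0.png

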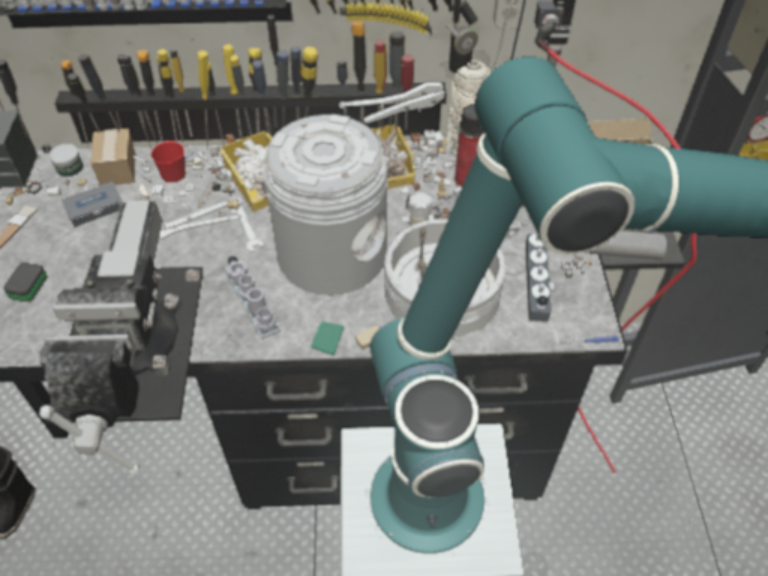

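The side view shows the strip rack at about (220–370, 375–425), with its knob at (225,405). The top view shows the strip rack at (225–275, 255–335) and the assembly rack at (525–550, 235–320). I'll zoom in on those areas.

```bash
python3 - <<'E'
import cv2,numpy as np
s=np.load("side0.npz")["im"][:,:,::-1];t=np.load("top0.npz")["im"][:,:,::-1]
a=cv2.resize(s[240:290,140:250],(792,360),interpolation=3)   # 7.2x
b=cv2.resize(t[165:230,140:195],None,fx=3.6,fy=3.6,interpolation=3)
c=cv2.resize(t[150:215,335:390],None,fx=3.6,fy=3.6,interpolation=3)
d=cv2.resize(s[125:190,265:320],None,fx=3.6,fy=3.6,interpolation=3)
r=np.hstack([b,c,d]);r=np.pad(r,((0,0),(0,792-r.shape[1]),(0,0)))
cv2.imwrite("pics/crop0.png",np.vstack([a,r]))
E
```

```text
(no output)
```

View pics/crop0.png

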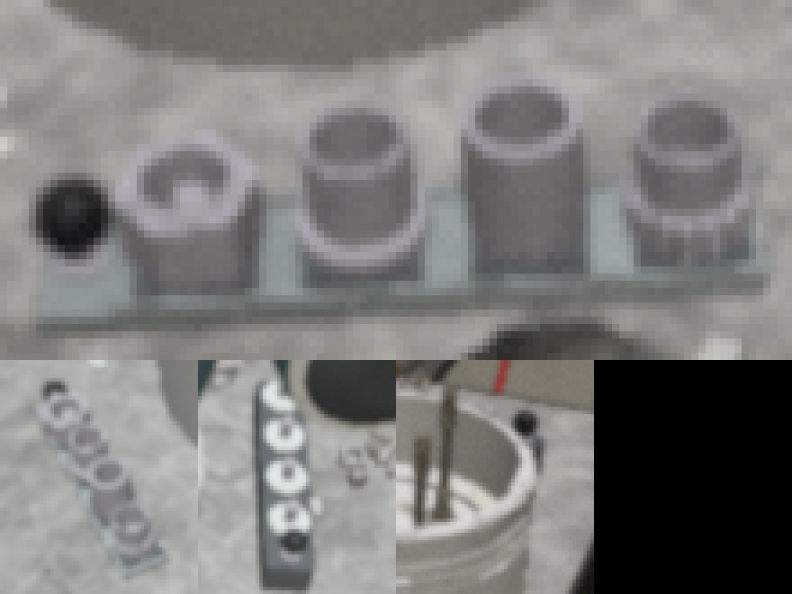

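From the knob, the strip rack order is hex nut, flange bush, sleeve, pinion. Their bores in the side image are at about (165,266), (190,259), (212,256) and (236,258). The assembly rack's knob is on the end nearest the robot, at about top px (361,200). So the hex nut goes to x=-78, the flange bush to -26, the sleeve to +26 and the pinion to +78. Next I'll measure.

```bash
cat > h.py <<'E'
import numpy as np,cv2
from station import camera_params
def ray(n,px):
    p=camera_params(n);V=np.array(p["view"]);K=np.array([[p["fx"],0,p["cx"]],[0,p["fy"],p["cy"]],[0,0,1.]])
    u=cv2.undistortPoints(np.array([[px]],float),K,np.array([p["k1"],0,0,0,0.])).ravel()
    R=V[:3,:3];return -R.T@V[:3,3],R.T@np.array([u[0],u[1],1])
def plane(n,px,z):
    o,d=ray(n,px);return o+d*(z-o[2])/d[2]
def proj(n,P):
    p=camera_params(n);V=np.array(p["view"]);K=np.array([[p["fx"],0,p["cx"]],[0,p["fy"],p["cy"]],[0,0,1.]])
    return cv2.projectPoints(np.array(P,float).reshape(-1,1,3),cv2.Rodrigues(V[:3,:3])[0],V[:3,3],K,np.array([p["k1"],0,0,0,0.]))[0].reshape(-1,2)
def rackfit(xs,pts):
    # pts ~ c + x*u, unit u
    xs=np.array(xs);pts=np.array(pts)[:,:2];A=xs-xs.mean();v=A@(pts-pts.mean(0));u=v/np.linalg.norm(v)
    c=pts.mean(0)-xs.mean()*u;return c,u,pts-(c+np.outer(xs,u))
E
python3 - <<'E'
from h import *
def show(n,xs,P):
    c,u,r=rackfit(xs,P);print(n,c.round(4),"yaw",np.degrees(np.arctan2(u[1],u[0])).round(1),"res mm",(r*1e3).round(1).tolist())
px=[(150,269.6),(165.3,265.7),(189.6,259.0),(212.5,255.6),(236.1,257.8)];z=[.0305,.046,.056,.062,.054]
P=[plane("side",p,h) for p,h in zip(px,z)];print(np.round(P,4).tolist());show("strip side",[.115,.078,.026,-.026,-.078],P)
t=[(54,387),(68,409),(90,433),(108,470),(133,530)]
Q=[plane("top",(140+x/3.6,165+(y-360)/3.6),h) for (x,y),h in zip(t,z)];show("strip top",[.115,.078,.026,-.026,-.078],Q);print(np.round(Q,4).tolist())
im=np.load("top0.npz")["im"]
m=((im.min(2)>215)).astype(np.uint8);m[:, :350]=0;m[:,368:]=0;m[:150]=0;m[205:]=0
n,l,s,c=cv2.connectedComponentsWithStats(m)
print(s.tolist(),c.round(1).tolist())
k=[(292,541),(285,437),(290,477)];
px=[(335+(x-198)/3.6,150+(y-360)/3.6) for x,y in k]
R=[plane("top",px[0],.0605),plane("top",px[1],.046),plane("top",px[2],.046)]
show("asm",[.115,-.026,.026],R);print(np.round(R,4).tolist())
print("knob side",plane("side",(265+(525-396)/3.6,125+(424-360)/3.6),.0605))
E
```

```text
[[0.572, 0.4095, 0.0305], [0.5369, 0.3986, 0.046], [0.4916, 0.3685, 0.056], [0.4462, 0.3451, 0.062], [0.3981, 0.3242, 0.054]]
strip side [0.4685 0.3587] yaw 27.1 res mm [[1.2, -1.7], [-1.0, 4.4], [-0.0, -2.1], [0.9, -1.7], [-1.0, 1.1]]
strip top [0.4672 0.3556] yaw 25.8 res mm [[6.0, 4.2], [-2.5, 0.8], [5.7, -1.7], [3.2, -0.1], [-12.4, -3.1]]
[[0.5768, 0.4098, 0.0305], [0.5349, 0.3903, 0.046], [0.4963, 0.3652, 0.056], [0.447, 0.3441, 0.062], [0.3846, 0.3185, 0.054]]
[[0, 0, 512, 384, 196520], [354, 157, 7, 6, 15], [355, 168, 9, 6, 24], [355, 179, 10, 7, 31], [356, 191, 3, 6, 12], [363, 193, 2, 3, 6]] [[255.5, 191.5], [356.0, 160.1], [358.4, 171.1], [358.9, 182.5], [356.8, 193.8], [363.5, 194.0]]
asm [ 0.5201 -0.2912] yaw 172.0 res mm [[1.3, 0.6], [-1.5, 1.5], [0.2, -2.2]]
[[0.4075, -0.2745, 0.0605], [0.5444, -0.2933, 0.046], [0.4946, -0.2897, 0.046]]
knob side [ 0.40716239 -0.27071376  0.0605    ]
```

```bash
cat > go.py <<'E'
# go.py x y z yaw [x y z yaw ...]: prints tool-frame shift (m) and z-turn (deg) from now, with levelling
import sys,numpy as np
from station import ctrl
from scipy.spatial.transform import Rotation as R
s=ctrl.read_state();R0=R.from_quat(s["tcp_rot"]);p=np.array(s["tool_pos"])
M=R0.as_matrix()
print("t %.1f"%s["clock"],"pos",p.round(4),"yaw %.1f"%np.degrees(np.arctan2(M[1,0],M[0,0])),"F",s["contact_force"].round(1),"w %.4f"%s["grip_width"],"q",np.round(s["joint_positions"],2))
a=list(map(float,sys.argv[1:]))
for i in range(0,len(a),4):
    T=R.from_euler("ZX",[a[i+3],180],degrees=True)
    print("  turn",(R0.inv()*T).as_rotvec(degrees=True).round(1),"shift",R0.inv().apply(np.array(a[i:i+3])-p).round(4),"rows",round(np.linalg.norm(np.array(a[i:i+3])-p)/.05,1))
E
python3 go.py .40 0 .29 20  .387 .1 .29 27 .41 .33 .25 27
```

```text
t 0.1 pos [ 0.1523 -0.6569  0.2411] yaw 13.1 F [-0.5  0.3  0.6] w 0.0852 q [-1.38  0.26  1.61  0.    1.27 -0.04]
  turn [-0.1 -0.  -6.9] shift [ 0.3896 -0.5841 -0.0477] rows 14.1
  turn [ -0.1  -0.  -13.9] shift [ 0.3996 -0.6845 -0.0475] rows 15.9
  turn [ -0.1  -0.  -13.9] shift [ 0.4739 -0.9033 -0.007 ] rows 20.4
```

Emit:
play_rows:
  rows:
    - [0, 0, 0, 0.26, -0.39, -0.048, 0.085]
    - [0, 0, 0, 0.26, -0.39, -0.048, 0.085]
    - [0, 0, 0, 0.26, -0.39, -0.048, 0.085]
    - [0, 0, 0, 0.26, -0.39, -0.048, 0.085]
    - [0, 0, 0, 0.26, -0.39, -0.048, 0.085]
    - [0, 0, 0, 0.26, -0.39, -0.048, 0.085]
    - [0, 0, 0, 0.26, -0.39, -0.048, 0.085]
    - [0, 0, 0, 0.26, -0.39, -0.048, 0.085]
    - [0, 0, 0, 0.26, -0.39, -0.048, 0.085]
    - [0, 0, 0, 0.26, -0.39, -0.048, 0.085]
    - [0, 0, 0, 0.26, -0.39, -0.048, 0.085]
    - [0, 0, 0, 0.26, -0.39, -0.048, 0.085]

```text
clock: 1.3
tool_pos: [0.3175, -0.2189, 0.2901]
tcp_rot: [0.993, 0.114, -0.0, 0.0]
contact_force: [-0.1, -0.5, -0.4]
grip_width: 0.0851
gripper_force: 0.0
```

```bash
python3 go.py .40 0 .29 13.1  .387 .1 .29 13.1 .40 .30 .29 13.1
```

```text
t 1.3 pos [ 0.3175 -0.2189  0.2901] yaw 13.1 F [-0.1 -0.5 -0.4] w 0.0851 q [-0.67 -0.34  2.1  -0.    1.38  0.67]
  turn [0. 0. 0.] shift [ 1.301e-01 -1.944e-01 -1.000e-04] rows 4.7
  turn [0. 0. 0.] shift [ 1.402e-01 -2.947e-01 -2.000e-04] rows 6.5
  turn [0. 0. 0.] shift [ 1.983e-01 -4.865e-01 -3.000e-04] rows 10.5
```

Emit:
play_rows:
  rows:
    - [0, 0, 0, 0.13, -0.194, 0, 0.085]
    - [0, 0, 0, 0.13, -0.194, 0, 0.085]
    - [0, 0, 0, 0.13, -0.194, 0, 0.085]
    - [0, 0, 0, 0.13, -0.194, 0, 0.085]
    - [0, 0, 0, 0.13, -0.194, 0, 0.085]
    - [0, 0, 0, 0.14, -0.295, 0, 0.085]
    - [0, 0, 0, 0.14, -0.295, 0, 0.085]
    - [0, 0, 0, 0.198, -0.486, 0, 0.085]
    - [0, 0, 0, 0.198, -0.486, 0, 0.085]
    - [0, 0, 0, 0.198, -0.486, 0, 0.085]
    - [0, 0, 0, 0.198, -0.486, 0, 0.085]
    - [0, 0, 0, 0.198, -0.486, 0, 0.085]

```text
clock: 2.5
tool_pos: [0.4018, 0.3029, 0.2891]
tcp_rot: [0.993, 0.115, -0.001, -0.001]
contact_force: [-0.2, -0.1, -0.4]
grip_width: 0.0853
gripper_force: 0.0
```

```bash
python3 - <<'E'
from station import get_image
from h import *
im,d=get_image("top");np.savez("top1.npz",im=im,d=d)
cv2.imwrite("pics/asm1.png",cv2.resize(im[145:220,330:395,::-1],None,fx=8,fy=8,interpolation=3))
m=((im.min(2)>190)).astype(np.uint8);m[:, :350]=0;m[:,368:]=0;m[:145]=0;m[205:]=0
n,l,s,c=cv2.connectedComponentsWithStats(m);print(s.tolist(),c.round(1).tolist())
E
python3 go.py .50 .375 .2 27  .538 .393 .12 27  .538 .393 .031 27
```

```text
[[0, 0, 512, 384, 196471], [358, 170, 6, 5, 17], [354, 178, 11, 9, 61], [360, 178, 1, 1, 1], [367, 188, 1, 4, 4], [355, 190, 11, 8, 54]] [[255.4, 191.5], [361.1, 172.6], [359.0, 182.6], [360.0, 178.0], [367.0, 189.5], [359.6, 193.7]]
t 2.5 pos [0.4016 0.3005 0.289 ] yaw 13.2 F [-0.1 -0.6 -1.3] w 0.0846 q [ 0.59 -0.09  1.9  -0.    1.33  1.93]
  turn [  0.    0.1 -13.8] shift [ 0.113  -0.0502  0.0887] rows 3.0
  turn [  0.    0.1 -13.8] shift [ 0.1543 -0.0591  0.1686] rows 4.7
  turn [  0.    0.1 -13.8] shift [ 0.1544 -0.0592  0.2576] rows 6.1
```

View pics/asm1.png

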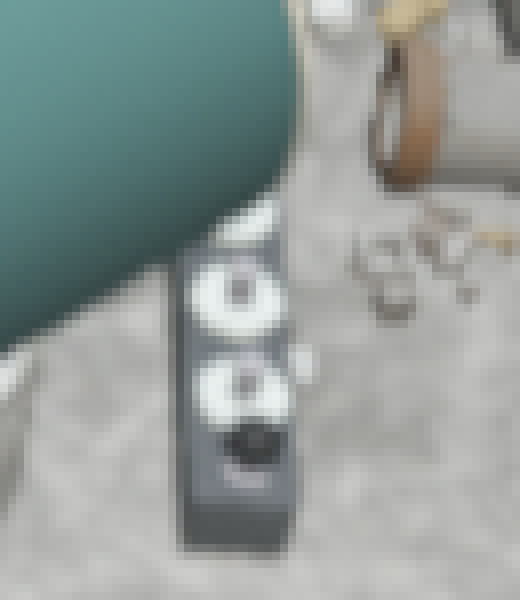

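The view shows the assembly seats: +26 at about (359.4,181.9), +78 at about (359.9,193.4) and the knob at (361.4,199.6). I'll refit the rack from these.

```bash
python3 - <<'E'
from h import *
px=[(361.4,199.6),(359.9,193.4),(359.4,181.9),(358.8,171.0)];z=[.0605,.046,.046,.046]
P=[plane("top",p,h) for p,h in zip(px,z)];print(np.round(P,4).tolist())
c,u,r=rackfit([.115,.078,.026,-.026],P);print(c,np.degrees(np.arctan2(u[1],u[0])),(r*1e3).round(1))
print("targets",{x:(c+x/1e3*u).round(4) for x in (78,26,-26,-78)})
E
```

```text
[[0.4103, -0.2759, 0.0605], [0.4477, -0.2796, 0.046], [0.4973, -0.2862, 0.046], [0.5462, -0.2923, 0.046]]
[ 0.52324942 -0.28939503] 173.0128565941667 [[ 1.1 -0.5]
 [ 1.8  0.3]
 [-0.1 -0. ]
 [-2.9  0.2]]
targets {78: array([ 0.4458, -0.2799]), 26: array([ 0.4974, -0.2862]), -26: array([ 0.5491, -0.2926]), -78: array([ 0.6007, -0.2989])}
```

Emit:
play_rows:
  rows:
    - [0, 0, -7, 0.113, -0.05, 0.089, 0.085]
    - [0, 0, -13.8, 0.113, -0.05, 0.089, 0.085]
    - [0, 0, -13.8, 0.113, -0.05, 0.089, 0.085]
    - [0, 0, -13.8, 0.154, -0.059, 0.16, 0.085]
    - [0, 0, -13.8, 0.154, -0.059, 0.16, 0.085]
    - [0, 0, -13.8, 0.154, -0.059, 0.16, 0.085]

```text
clock: 3.15
tool_pos: [0.5371, 0.3869, 0.123]
tcp_rot: [0.973, 0.231, -0.005, 0.002]
contact_force: [-0.0, -1.1, -1.2]
grip_width: 0.0849
gripper_force: 0.0
```

```bash
python3 - <<'E'
from station import get_image
from h import *
im,d=get_image("side");np.savez("side2.npz",im=im,d=d)
cv2.imwrite("pics/s2.png",cv2.resize(im[210:300,130:260,::-1],None,fx=6,fy=6,interpolation=3))
E
python3 go.py .538 .393 .031 27
```

```text
t 3.2 pos [0.5372 0.3876 0.1262] yaw 26.7 F [-0.8  0.1  0.8] w 0.0848 q [ 0.59  0.34  1.74 -0.    1.08  1.69]
  turn [ 0.1  0.5 -0.3] shift [ 0.0039 -0.0046  0.0952] rows 1.9
```

View pics/s2.png

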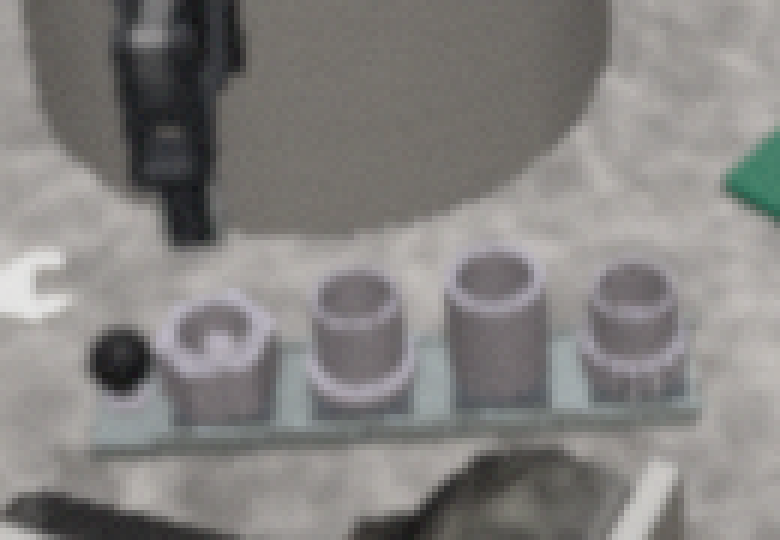

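The view shows the open fingers above the nut, which is at crop (217,330). One of the nut's flats faces the camera, so its yaw is about 10° off the row normal. I'll turn to yaw 36 and descend.

Emit:
play_rows:
  rows:
    - [0, 0, -5, 0.003, -0.004, 0.04, 0.085]
    - [0, 0, -9, 0.003, -0.004, 0.08, 0.085]
    - [0, 0, -9, 0.003, -0.004, 0.093, 0.085]
    - [0, 0, -9, 0.003, -0.004, 0.093, 0.085]
    - [0, 0, -9, 0.003, -0.004, 0.093, 0.085]

```text
clock: 3.7
tool_pos: [0.5397, 0.3966, 0.0398]
tcp_rot: [0.952, 0.307, 0.001, -0.0]
contact_force: [1.5, 1.2, 0.9]
grip_width: 0.085
gripper_force: 0.0
```

```bash
python3 - <<'E'
from station import get_image
from h import *
im,d=get_image("side")
cv2.imwrite("pics/s3.png",cv2.resize(im[210:300,130:260,::-1],None,fx=6,fy=6,interpolation=3))
E
python3 go.py .538 .394 .031 36
```

```text
t 3.8 pos [0.5402 0.3972 0.0405] yaw 35.8 F [ 0.1  0.7 -0. ] w 0.0853 q [ 0.6   0.43  1.78 -0.    0.93  1.54]
  turn [ 0.  -0.3 -0.2] shift [-0.0037  0.0013  0.0095] rows 0.2
```

View pics/s3.png

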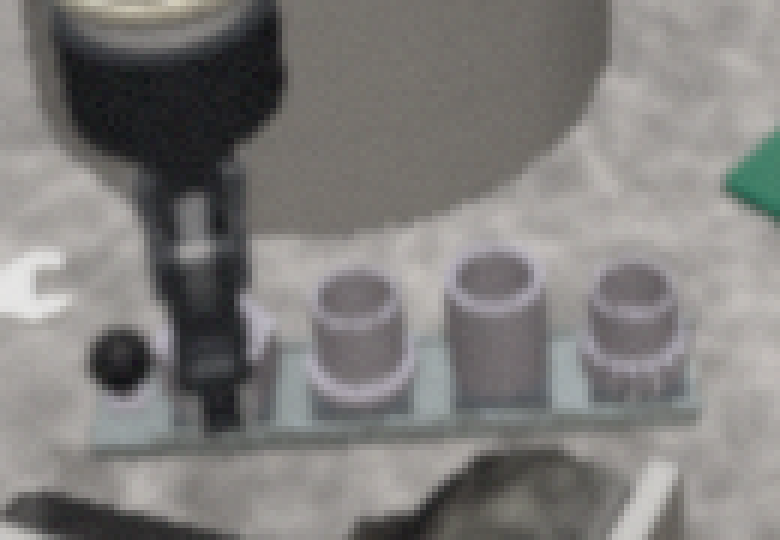

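The near finger, at about (218,380), is centred on the nut. I'll lower 8 mm, grip and lift.

Emit:
play_rows:
  rows:
    - [0, 0, 0, -0.002, 0.001, 0.008, 0.085]
    - [0, 0, 0, -0.002, 0.001, 0.008, 0.085]
    - [0, 0, 0, -0.002, 0.001, 0.008, 0.03]
    - [0, 0, 0, -0.002, 0.001, 0.008, 0.03]
    - [0, 0, 0, -0.002, 0.001, 0.008, 0.03]
    - [0, 0, 0, -0.002, 0.001, 0.008, 0.03]
    - [0, 0, 0, -0.002, 0.001, 0.008, 0.03]
    - [0, 0, 0, -0.002, 0.001, 0.008, 0.03]
    - [0, 0, 0, -0.002, 0.001, 0.008, 0.03]
    - [0, 0, 0, -0.002, 0.001, 0.008, 0.03]
  grip_force: 60

```text
clock: 4.75
tool_pos: [0.5377, 0.3948, 0.0298]
tcp_rot: [0.951, 0.308, 0.001, -0.0]
contact_force: [0.3, 1.2, 4.2]
grip_width: 0.0391
gripper_force: 60.9
```

```bash
python3 go.py .5 .37 .27 27  .40 .30 .27 27 .387 .1 .27 0 
```

```text
t 4.8 pos [0.5377 0.3948 0.0298] yaw 35.9 F [0.3 1.2 4.2] w 0.0391 q [0.6  0.44 1.79 0.   0.91 1.54]
  turn [-0.  -0.1  8.9] shift [-0.0448 -0.002  -0.2402] rows 4.9
  turn [-0.  -0.1  8.9] shift [-0.1669 -0.0038 -0.2404] rows 5.9
  turn [-0.  -0.1 35.9] shift [-0.2946  0.1507 -0.2405] rows 8.2
```

Emit:
play_rows:
  rows:
    - [0, 0, 0, 0, 0, -0.04, 0.03]
    - [0, 0, 0, 0, 0, -0.08, 0.03]
    - [0, 0, 0, 0, 0, -0.12, 0.03]
    - [0, 0, 4, -0.02, 0, -0.16, 0.03]
    - [0, 0, 9, -0.045, -0.002, -0.2, 0.03]
    - [0, 0, 9, -0.08, -0.002, -0.24, 0.03]
    - [0, 0, 9, -0.125, -0.003, -0.24, 0.03]
    - [0, 0, 9, -0.167, -0.003, -0.24, 0.03]
    - [0, 0, 16, -0.2, 0.036, -0.24, 0.03]
    - [0, 0, 24, -0.232, 0.074, -0.24, 0.03]
    - [0, 0, 30, -0.263, 0.112, -0.24, 0.03]
    - [0, 0, 36, -0.295, 0.15, -0.24, 0.03]

```text
clock: 5.95
tool_pos: [0.3846, 0.0984, 0.2683]
tcp_rot: [1.0, -0.003, -0.001, 0.0]
contact_force: [1.3, -0.8, -1.2]
grip_width: 0.0391
gripper_force: 60.8
```

```bash
python3 go.py .39 -.02 .27 -7 .44 -.22 .27 -7 .59 -.297 .2 -7 .601 -.299 .16 -7
```

```text
t 6.0 pos [0.3846 0.0984 0.2683] yaw -0.3 F [ 1.3 -0.8 -1.2] w 0.0391 q [ 0.19 -0.3   2.11 -0.    1.33  1.76]
  turn [0.  0.1 6.7] shift [ 0.0061  0.1183 -0.0016] rows 2.4
  turn [0.  0.1 6.7] shift [ 0.0572  0.3181 -0.0016] rows 6.5
  turn [0.  0.1 6.7] shift [0.2077 0.3942 0.0683] rows 9.0
  turn [0.  0.1 6.7] shift [0.2187 0.3961 0.1083] rows 9.3
```

Emit:
play_rows:
  rows:
    - [0, 0, 0, 0.002, 0.04, 0, 0.03]
    - [0, 0, 0, 0.004, 0.08, 0, 0.03]
    - [0, 0, 2, 0.006, 0.118, 0, 0.03]
    - [0, 0, 4, 0.02, 0.168, 0, 0.03]
    - [0, 0, 7, 0.033, 0.218, 0, 0.03]
    - [0, 0, 7, 0.046, 0.268, 0, 0.03]
    - [0, 0, 7, 0.06, 0.318, 0, 0.03]
    - [0, 0, 7, 0.105, 0.345, 0.01, 0.03]
    - [0, 0, 7, 0.15, 0.37, 0.025, 0.03]
    - [0, 0, 7, 0.19, 0.388, 0.05, 0.03]
    - [0, 0, 7, 0.219, 0.396, 0.08, 0.03]
    - [0, 0, 7, 0.219, 0.396, 0.09, 0.03]

```text
clock: 7.15
tool_pos: [0.6046, -0.2966, 0.1722]
tcp_rot: [0.998, -0.062, -0.003, -0.002]
contact_force: [-1.4, 0.8, -2.1]
grip_width: 0.0392
gripper_force: 60.8
```

```bash
python3 - <<'E'
from station import get_image
from h import *
im,d=get_image("top");np.savez("top4.npz",im=im,d=d)
cv2.imwrite("pics/t4.png",cv2.resize(im[125:220,320:420,::-1],None,fx=6,fy=6,interpolation=3))
E
python3 go.py .601 -.299 .07 -7
```

```text
t 7.2 pos [ 0.6022 -0.2954  0.1709] yaw -7.1 F [-1.7  1.5 -3.3] w 0.0390 q [-0.49  0.31  1.68  0.    1.16  1.2 ]
  turn [-0.2  0.6 -0.1] shift [0.0003 0.0042 0.1009] rows 2.0
```

View pics/t4.png

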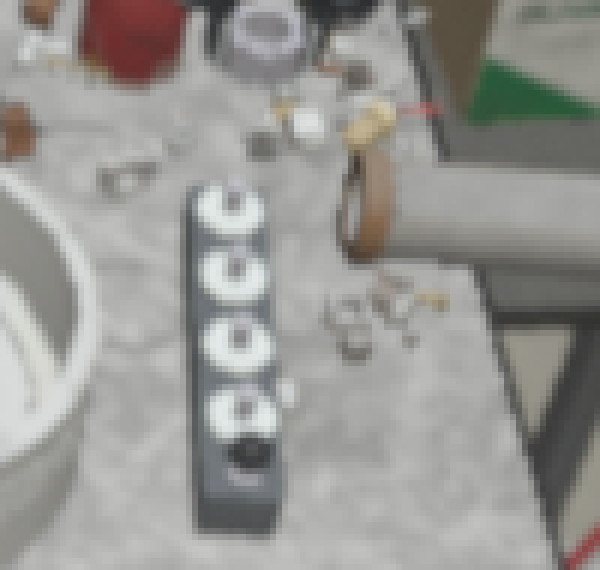

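The view shows all four seats, at crop (231,208), (233,275), (238,345) and (241,413). The gripper with the nut is at the top, about (262,30). I'll refit the rack from the four seats.

```bash
python3 - <<'E'
from h import *
im=np.load("top4.npz")["im"];m=(im.min(2)>165).astype(np.uint8);m[:,:351]=0;m[:,367:]=0;m[:153]=0;m[204:]=0
n,l,s,c=cv2.connectedComponentsWithStats(m)
px=[]
for i in range(1,n):
    if s[i,4]>15:
        cs,_=cv2.findContours((l==i).astype(np.uint8),0,1);e=cv2.minEnclosingCircle(cs[0]);print(s[i],c[i].round(1),e[0])
man=[(231,208),(233,275),(238,345),(241,413)]
P=[plane("top",(320+x/6-.4,125+y/6-.4),.046) for x,y in man]
c_,u,r=rackfit([-.078,-.026,.026,.078],P);print(c_,np.degrees(np.arctan2(u[1],u[0])),(r*1e3).round(1))
print({x:(c_+x/1e3*u).round(4) for x in (78,26,-26,-78)})
E
```

```text
[351 153  13  12 104] [357.5 157.8] (356.6000061035156, 157.60000610351562)
[353 166  12  10  73] [358.7 170.7] (358.5, 171.0)
[354 177  12  11  83] [359.3 182.1] (359.5, 181.5)
[355 189  12   9  76] [359.9 193.3] (360.31817626953125, 193.5)
[ 0.52342025 -0.28881184] 172.74750782379712 [[ 0.1 -0.3]
 [-0.4  0.6]
 [-1.2 -0.1]
 [ 1.5 -0.2]]
{78: array([ 0.446, -0.279]), 26: array([ 0.4976, -0.2855]), -26: array([ 0.5492, -0.2921]), -78: array([ 0.6008, -0.2987])}
```

Emit:
play_rows:
  rows:
    - [0, 0, 0, 0, 0.003, 0.03, 0.03]
    - [0, 0, 0, 0, 0.003, 0.06, 0.03]
    - [0, 0, 0, 0, 0.003, 0.08, 0.03]
    - [0, 0, 0, 0, 0.003, 0.09, 0.03]
    - [0, 0, 0, 0, 0.003, 0.09, 0.03]
    - [0, 0, 0, 0, 0.003, 0.09, 0.03]

```text
clock: 7.8
tool_pos: [0.6039, -0.2996, 0.0907]
tcp_rot: [0.998, -0.062, 0.001, 0.0]
contact_force: [0.4, -0.1, -0.1]
grip_width: 0.0389
gripper_force: 60.8
```

```bash
python3 go.py .601 -.2985 .0615 -7
```

```text
t 7.8 pos [ 0.6039 -0.2996  0.0907] yaw -7.1 F [ 0.4 -0.1 -0.1] w 0.0389 q [-0.5   0.38  1.74 -0.    1.02  1.2 ]
  turn [ 0.  -0.1 -0.1] shift [-0.0031 -0.0008  0.0292] rows 0.6
```

Emit:
play_rows:
  rows:
    - [0, 0, 0, -0.003, -0.001, 0, 0.03]
    - [0, 0, 0, -0.003, -0.001, 0.01, 0.03]
    - [0, 0, 0, -0.003, -0.001, 0.02, 0.03]
    - [0, 0, 0, -0.003, -0.001, 0.028, 0.03]
    - [0, 0, 0, -0.003, -0.001, 0.028, 0.03]
    - [0, 0, 0, -0.003, -0.001, 0.028, 0.03]
    - [0, 0, 0, -0.003, -0.001, 0.028, 0.03]

```text
clock: 8.5
tool_pos: [0.6005, -0.2979, 0.0607]
tcp_rot: [0.998, -0.062, -0.0, -0.0]
contact_force: [-0.5, 0.3, -0.4]
grip_width: 0.0386
gripper_force: 60.8
```

Emit:
play_rows:
  rows:
    - [0, 0, 0, 0, 0, 0, 0.08]
    - [0, 0, 0, 0, 0, 0, 0.08]
    - [0, 0, 0, 0, 0, 0, 0.08]
    - [0, 0, 0, 0, 0, 0, 0.08]
    - [0, 0, 0, 0, 0, 0, 0.08]
    - [0, 0, 0, 0, 0, -0.03, 0.08]
    - [0, 0, 0, 0, 0, -0.06, 0.08]
    - [0, 0, 0, 0, 0, -0.1, 0.08]
    - [0, 0, 0, -0.01, 0, -0.15, 0.08]
    - [0, 0, 0, -0.04, 0, -0.2, 0.08]
    - [0, 0, 0, -0.08, -0.01, -0.21, 0.08]
    - [0, 0, 0, -0.08, -0.01, -0.21, 0.08]

```text
clock: 9.7
tool_pos: [0.5205, -0.2778, 0.2761]
tcp_rot: [0.998, -0.063, 0.002, 0.001]
contact_force: [0.5, -1.0, 0.6]
grip_width: 0.0801
gripper_force: 0.0
```

```bash
python3 go.py .44 -.22 .27 -7 .39 -.02 .27 -7 .387 .1 .27 -7 .40 .30 .27 27
```

```text
t 9.7 pos [ 0.5205 -0.2778  0.2761] yaw -7.2 F [ 0.5 -1.   0.6] w 0.0801 q [-0.53  0.08  1.75 -0.    1.3   1.16]
  turn [ 0.1 -0.3 -0.2] shift [-0.0871 -0.0472  0.0056] rows 2.0
  turn [ 0.1 -0.3 -0.2] shift [-0.1618 -0.2394  0.0049] rows 5.8
  turn [ 0.1 -0.3 -0.2] shift [-0.1797 -0.3581  0.0045] rows 8.0
  turn [  0.2  -0.2 -34.2] shift [-0.1918 -0.5582  0.004 ] rows 11.8
```

Emit:
play_rows:
  rows:
    - [0, 0, 0, -0.043, -0.024, 0.003, 0.08]
    - [0, 0, 0, -0.087, -0.047, 0.005, 0.08]
    - [0, 0, 0, -0.106, -0.093, 0.005, 0.08]
    - [0, 0, 0, -0.125, -0.14, 0.005, 0.08]
    - [0, 0, 0, -0.143, -0.19, 0.005, 0.08]
    - [0, 0, 0, -0.162, -0.239, 0.005, 0.08]
    - [0, 0, -4, -0.168, -0.279, 0.005, 0.08]
    - [0, 0, -10, -0.174, -0.319, 0.005, 0.08]
    - [0, 0, -16, -0.18, -0.365, 0.005, 0.08]
    - [0, 0, -22, -0.184, -0.415, 0.005, 0.08]
    - [0, 0, -28, -0.188, -0.465, 0.005, 0.08]
    - [0, 0, -34, -0.19, -0.51, 0.005, 0.08]

```text
clock: 10.9
tool_pos: [0.3972, 0.254, 0.2659]
tcp_rot: [0.972, 0.235, 0.0, -0.0]
contact_force: [1.1, 0.2, 0.2]
grip_width: 0.0801
gripper_force: 0.0
```

```bash
python3 go.py .45 .34 .2 27  .491 .369 .12 27
```

```text
t 10.9 pos [0.3972 0.254  0.2659] yaw 27.2 F [1.1 0.2 0.2] w 0.0801 q [ 0.52 -0.14  1.99  0.    1.29  1.61]
  turn [-0.  -0.   0.2] shift [ 0.0862 -0.0523  0.066 ] rows 2.4
  turn [-0.  -0.   0.2] shift [ 0.1359 -0.0594  0.146 ] rows 4.2
```

Emit:
play_rows:
  rows:
    - [0, 0, 0, 0.043, -0.026, 0.033, 0.08]
    - [0, 0, 0, 0.086, -0.052, 0.066, 0.08]
    - [0, 0, 0, 0.115, -0.056, 0.1, 0.08]
    - [0, 0, 0, 0.136, -0.059, 0.14, 0.08]
    - [0, 0, 0, 0.136, -0.059, 0.146, 0.08]
    - [0, 0, 0, 0.136, -0.059, 0.146, 0.08]
    - [0, 0, 0, 0.136, -0.059, 0.146, 0.08]

```text
clock: 11.6
tool_pos: [0.4921, 0.3652, 0.1208]
tcp_rot: [0.973, 0.232, -0.0, 0.0]
contact_force: [-0.2, 0.5, 0.1]
grip_width: 0.08
gripper_force: 0.0
```

```bash
python3 go.py .491 .369 .037 27
```

```text
t 11.6 pos [0.4921 0.3652 0.1208] yaw 26.8 F [-0.2  0.5  0.1] w 0.0800 q [ 0.6   0.25  1.86 -0.    1.04  1.7 ]
  turn [ 0.   0.  -0.2] shift [ 0.0008 -0.0039  0.0838] rows 1.7
```

Emit:
play_rows:
  rows:
    - [0, 0, 0, 0.001, -0.004, 0.03, 0.08]
    - [0, 0, 0, 0.001, -0.004, 0.06, 0.08]
    - [0, 0, 0, 0.001, -0.004, 0.08, 0.08]
    - [0, 0, 0, 0.001, -0.004, 0.083, 0.08]
    - [0, 0, 0, 0.001, -0.004, 0.083, 0.08]
    - [0, 0, 0, 0.001, -0.004, 0.083, 0.025]
    - [0, 0, 0, 0.001, -0.004, 0.083, 0.025]
    - [0, 0, 0, 0.001, -0.004, 0.083, 0.025]
    - [0, 0, 0, 0.001, -0.004, 0.083, 0.025]
    - [0, 0, 0, 0.001, -0.004, 0.083, 0.025]
    - [0, 0, 0, 0.001, -0.004, 0.083, 0.025]
    - [0, 0, 0, 0.001, -0.004, 0.083, 0.025]

```text
clock: 12.8
tool_pos: [0.4925, 0.3702, 0.0392]
tcp_rot: [0.973, 0.232, 0.001, -0.0]
contact_force: [-1.1, -1.6, 6.4]
grip_width: 0.0331
gripper_force: 59.1
```

```bash
python3 go.py  .40 .30 .28 27 .387 .1 .28 0 
```

```text
t 12.8 pos [0.4925 0.3702 0.0392] yaw 26.9 F [-1.1 -1.6  6.4] w 0.0331 q [ 0.6   0.35  1.9  -0.    0.89  1.71]
  turn [-0.  -0.1 -0.1] shift [-0.1136  0.0208 -0.241 ] rows 5.3
  turn [-0.  -0.1 26.9] shift [-0.2156  0.1934 -0.2413] rows 7.5
```

Emit:
play_rows:
  rows:
    - [0, 0, 0, 0, 0, -0.04, 0.025]
    - [0, 0, 0, 0, 0, -0.08, 0.025]
    - [0, 0, 0, 0, 0, -0.12, 0.025]
    - [0, 0, 0, -0.02, 0.003, -0.16, 0.025]
    - [0, 0, 0, -0.045, 0.008, -0.2, 0.025]
    - [0, 0, 0, -0.075, 0.014, -0.24, 0.025]
    - [0, 0, 0, -0.114, 0.021, -0.241, 0.025]
    - [0, 0, 5, -0.134, 0.055, -0.241, 0.025]
    - [0, 0, 10, -0.154, 0.09, -0.241, 0.025]
    - [0, 0, 15, -0.175, 0.125, -0.241, 0.025]
    - [0, 0, 21, -0.195, 0.16, -0.241, 0.025]
    - [0, 0, 27, -0.216, 0.193, -0.241, 0.025]

```text
clock: 14.0
tool_pos: [0.3852, 0.0984, 0.2784]
tcp_rot: [1.0, -0.003, 0.0, 0.0]
contact_force: [-0.0, -1.1, -0.9]
grip_width: 0.0332
gripper_force: 60.1
```

```bash
python3 go.py .39 -.02 .27 -7 .44 -.22 .27 -7 .549 -.292 .16 -7
```

```text
t 14.0 pos [0.3852 0.0984 0.2784] yaw -0.4 F [-0.  -1.1 -0.9] w 0.0332 q [ 0.19 -0.31  2.1  -0.    1.35  1.76]
  turn [ 0.  -0.   6.6] shift [0.0055 0.1183 0.0084] rows 2.4
  turn [ 0.  -0.   6.6] shift [0.0568 0.318  0.0084] rows 6.5
  turn [ 0.  -0.   6.6] shift [0.1662 0.3893 0.1185] rows 8.8
```

Emit:
play_rows:
  rows:
    - [0, 0, 0, 0.002, 0.04, 0, 0.025]
    - [0, 0, 0, 0.004, 0.08, 0, 0.025]
    - [0, 0, 2, 0.006, 0.118, 0, 0.025]
    - [0, 0, 4, 0.019, 0.168, 0, 0.025]
    - [0, 0, 6.6, 0.032, 0.218, 0, 0.025]
    - [0, 0, 6.6, 0.045, 0.268, 0.005, 0.025]
    - [0, 0, 6.6, 0.06, 0.318, 0.01, 0.025]
    - [0, 0, 6.6, 0.1, 0.345, 0.04, 0.025]
    - [0, 0, 6.6, 0.14, 0.372, 0.07, 0.025]
    - [0, 0, 6.6, 0.166, 0.389, 0.1, 0.025]
    - [0, 0, 6.6, 0.166, 0.389, 0.118, 0.025]
    - [0, 0, 6.6, 0.166, 0.389, 0.118, 0.025]

```text
clock: 15.2
tool_pos: [0.5486, -0.2888, 0.1546]
tcp_rot: [0.998, -0.059, -0.004, -0.002]
contact_force: [-0.9, 1.1, -1.4]
grip_width: 0.0326
gripper_force: 60.2
```

Emit:
play_rows:
  rows:
    - [0, 0, 0, 0, 0, 0.03, 0.025]
    - [0, 0, 0, 0, 0, 0.05, 0.025]
    - [0, 0, 0, 0, 0, 0.06, 0.025]
    - [0, 0, 0, 0, 0, 0.06, 0.025]
    - [0, 0, 0, 0, 0, 0.06, 0.025]

```text
clock: 15.7
tool_pos: [0.5514, -0.2898, 0.1019]
tcp_rot: [0.998, -0.059, 0.001, 0.0]
contact_force: [0.0, 0.6, -1.7]
grip_width: 0.0325
gripper_force: 60.2
```

```bash
python3 go.py .5492 -.292 .0705 -7
```

```text
t 15.7 pos [ 0.5514 -0.2898  0.1019] yaw -6.7 F [ 0.   0.6 -1.7] w 0.0325 q [-0.52  0.29  1.85  0.    1.    1.16]
  turn [ 0.  -0.1  0.3] shift [-0.0019  0.0024  0.0314] rows 0.6
```

Emit:
play_rows:
  rows:
    - [0, 0, 0, -0.002, 0.002, 0, 0.025]
    - [0, 0, 0, -0.002, 0.002, 0.012, 0.025]
    - [0, 0, 0, -0.002, 0.002, 0.022, 0.025]
    - [0, 0, 0, -0.002, 0.002, 0.03, 0.025]
    - [0, 0, 0, -0.002, 0.002, 0.03, 0.025]
    - [0, 0, 0, -0.002, 0.002, 0.03, 0.025]
    - [0, 0, 0, -0.002, 0.002, 0.03, 0.025]

```text
clock: 16.4
tool_pos: [0.5483, -0.2912, 0.0696]
tcp_rot: [0.998, -0.059, -0.0, -0.0]
contact_force: [-0.6, 0.5, -2.3]
grip_width: 0.0328
gripper_force: 60.3
```

```bash
python3 go.py .5492 -.292 .070 -7
```

```text
t 16.4 pos [ 0.5483 -0.2912  0.0696] yaw -6.7 F [-0.6  0.5 -2.3] w 0.0328 q [-0.53  0.32  1.87  0.    0.95  1.16]
  turn [-0.   0.1  0.3] shift [ 0.001   0.0007 -0.0004] rows 0.0
```

Emit:
play_rows:
  rows:
    - [0, 0, 0, 0, 0, 0, 0.08]
    - [0, 0, 0, 0, 0, 0, 0.08]
    - [0, 0, 0, 0, 0, 0, 0.08]
    - [0, 0, 0, 0, 0, 0, 0.08]
    - [0, 0, 0, 0, 0, 0, 0.08]
    - [0, 0, 0, 0, 0, -0.03, 0.08]
    - [0, 0, 0, 0, 0, -0.06, 0.08]
    - [0, 0, 0, 0, 0, -0.1, 0.08]
    - [0, 0, 0, -0.01, 0, -0.15, 0.08]
    - [0, 0, 0, -0.02, 0, -0.2, 0.08]
    - [0, 0, 0, -0.03, -0.01, -0.2, 0.08]
    - [0, 0, 0, -0.03, -0.01, -0.2, 0.08]

```text
clock: 17.6
tool_pos: [0.5203, -0.2777, 0.2731]
tcp_rot: [0.998, -0.059, 0.002, 0.001]
contact_force: [-0.2, 1.2, -0.5]
grip_width: 0.0801
gripper_force: 0.0
```

```bash
python3 go.py .44 -.22 .27 -7 .39 -.02 .27 -7 .387 .1 .27 -7 .40 .25 .27 27
```

```text
t 17.6 pos [ 0.5203 -0.2777  0.2731] yaw -6.7 F [-0.2  1.2 -0.5] w 0.0801 q [-0.53  0.08  1.76  0.    1.3   1.16]
  turn [ 0.1 -0.2  0.3] shift [-0.0865 -0.0479  0.0026] rows 2.0
  turn [ 0.1 -0.2  0.3] shift [-0.1597 -0.2407  0.002 ] rows 5.8
  turn [ 0.1 -0.2  0.3] shift [-0.1767 -0.3595  0.0018] rows 8.0
  turn [  0.2  -0.2 -33.7] shift [-0.1814 -0.51    0.0015] rows 10.8
```

Emit:
play_rows:
  rows:
    - [0, 0, 0, -0.043, -0.024, 0.002, 0.08]
    - [0, 0, 0, -0.087, -0.048, 0.002, 0.08]
    - [0, 0, 0, -0.106, -0.094, 0.002, 0.08]
    - [0, 0, 0, -0.124, -0.142, 0.002, 0.08]
    - [0, 0, 0, -0.142, -0.19, 0.002, 0.08]
    - [0, 0, 0, -0.16, -0.24, 0.002, 0.08]
    - [0, 0, -4, -0.166, -0.28, 0.002, 0.08]
    - [0, 0, -10, -0.172, -0.32, 0.002, 0.08]
    - [0, 0, -16, -0.177, -0.365, 0.002, 0.08]
    - [0, 0, -22, -0.179, -0.415, 0.002, 0.08]
    - [0, 0, -28, -0.181, -0.465, 0.002, 0.08]
    - [0, 0, -34, -0.181, -0.51, 0.002, 0.08]

```text
clock: 18.8
tool_pos: [0.399, 0.2518, 0.266]
tcp_rot: [0.971, 0.238, -0.001, 0.0]
contact_force: [0.9, -0.1, 0.3]
grip_width: 0.0799
gripper_force: 0.0
```

```bash
python3 go.py .43 .32 .2 27  .446 .346 .13 27
```

```text
t 18.8 pos [0.399  0.2518 0.266 ] yaw 27.6 F [ 0.9 -0.1  0.3] w 0.0799 q [ 0.51 -0.14  1.99 -0.    1.3   1.6 ]
  turn [0.  0.2 0.6] shift [ 0.0593 -0.0461  0.0658] rows 2.0
  turn [0.  0.2 0.6] shift [ 0.0857 -0.0617  0.1357] rows 3.4
```

Emit:
play_rows:
  rows:
    - [0, 0, 0, 0.03, -0.023, 0.033, 0.08]
    - [0, 0, 0, 0.059, -0.046, 0.066, 0.08]
    - [0, 0, 0, 0.073, -0.055, 0.1, 0.08]
    - [0, 0, 0, 0.086, -0.062, 0.136, 0.08]
    - [0, 0, 0, 0.086, -0.062, 0.136, 0.08]
    - [0, 0, 0, 0.086, -0.062, 0.136, 0.08]
    - [0, 0, 0, 0.086, -0.062, 0.136, 0.08]

```text
clock: 19.5
tool_pos: [0.4486, 0.3442, 0.1331]
tcp_rot: [0.972, 0.235, 0.0, -0.0]
contact_force: [0.5, 0.3, 0.0]
grip_width: 0.0804
gripper_force: 0.0
```

```bash
python3 go.py .446 .346 .041 27
```

```text
t 19.5 pos [0.4486 0.3442 0.1331] yaw 27.2 F [0.5 0.3 0. ] w 0.0804 q [ 0.61  0.15  1.95 -0.    1.04  1.71]
  turn [ 0.  -0.   0.2] shift [-0.0015 -0.0028  0.0921] rows 1.8
```

Emit:
play_rows:
  rows:
    - [0, 0, 0, -0.002, -0.003, 0.03, 0.08]
    - [0, 0, 0, -0.002, -0.003, 0.06, 0.08]
    - [0, 0, 0, -0.002, -0.003, 0.085, 0.08]
    - [0, 0, 0, -0.002, -0.003, 0.092, 0.08]
    - [0, 0, 0, -0.002, -0.003, 0.092, 0.08]
    - [0, 0, 0, -0.002, -0.003, 0.092, 0.025]
    - [0, 0, 0, -0.002, -0.003, 0.092, 0.025]
    - [0, 0, 0, -0.002, -0.003, 0.092, 0.025]
    - [0, 0, 0, -0.002, -0.003, 0.092, 0.025]
    - [0, 0, 0, -0.002, -0.003, 0.092, 0.025]
    - [0, 0, 0, -0.002, -0.003, 0.092, 0.025]
    - [0, 0, 0, -0.002, -0.003, 0.092, 0.025]

```text
clock: 20.7
tool_pos: [0.4465, 0.3469, 0.0425]
tcp_rot: [0.972, 0.236, 0.002, -0.0]
contact_force: [-1.7, -1.0, 5.8]
grip_width: 0.0373
gripper_force: 59.4
```

```bash
python3 go.py  .40 .30 .28 27 .387 .1 .28 0 
```

```text
t 20.7 pos [0.4465 0.3469 0.0425] yaw 27.3 F [-1.7 -1.   5.8] w 0.0373 q [ 0.62  0.26  2.01 -0.    0.86  1.71]
  turn [-0.  -0.2  0.3] shift [-0.062   0.0203 -0.2377] rows 4.9
  turn [-0.1 -0.2 27.3] shift [-0.1652  0.1922 -0.2381] rows 7.0
```

Emit:
play_rows:
  rows:
    - [0, 0, 0, 0, 0, -0.04, 0.025]
    - [0, 0, 0, 0, 0, -0.08, 0.025]
    - [0, 0, 0, 0, 0, -0.12, 0.025]
    - [0, 0, 0, -0.01, 0.003, -0.16, 0.025]
    - [0, 0, 0, -0.025, 0.008, -0.2, 0.025]
    - [0, 0, 0, -0.045, 0.014, -0.238, 0.025]
    - [0, 0, 0, -0.062, 0.021, -0.238, 0.025]
    - [0, 0, 5, -0.083, 0.055, -0.238, 0.025]
    - [0, 0, 10, -0.103, 0.09, -0.238, 0.025]
    - [0, 0, 15, -0.124, 0.125, -0.238, 0.025]
    - [0, 0, 21, -0.144, 0.16, -0.238, 0.025]
    - [0, 0, 27, -0.165, 0.192, -0.238, 0.025]

```text
clock: 21.9
tool_pos: [0.3857, 0.0983, 0.2785]
tcp_rot: [1.0, 0.0, 0.0, 0.0]
contact_force: [0.1, -0.5, -1.8]
grip_width: 0.0371
gripper_force: 60.9
```

```bash
python3 go.py .39 -.02 .27 -7 .43 -.22 .27 -7 .4975 -.2855 .17 -7
```

```text
t 21.9 pos [0.3857 0.0983 0.2785] yaw 0.0 F [ 0.1 -0.5 -1.8] w 0.0371 q [ 0.19 -0.31  2.1  -0.    1.35  1.76]
  turn [ 0.  -0.1  7. ] shift [0.0042 0.1183 0.0085] rows 2.4
  turn [ 0.  -0.1  7. ] shift [0.0441 0.3183 0.0086] rows 6.4
  turn [ 0.  -0.1  7. ] shift [0.1115 0.3838 0.1087] rows 8.3
```

Emit:
play_rows:
  rows:
    - [0, 0, 0, 0.002, 0.04, 0, 0.025]
    - [0, 0, 0, 0.003, 0.08, 0, 0.025]
    - [0, 0, 2, 0.004, 0.118, 0, 0.025]
    - [0, 0, 4, 0.014, 0.168, 0, 0.025]
    - [0, 0, 7, 0.024, 0.218, 0, 0.025]
    - [0, 0, 7, 0.034, 0.268, 0.005, 0.025]
    - [0, 0, 7, 0.044, 0.318, 0.009, 0.025]
    - [0, 0, 7, 0.07, 0.343, 0.04, 0.025]
    - [0, 0, 7, 0.095, 0.366, 0.07, 0.025]
    - [0, 0, 7, 0.111, 0.384, 0.1, 0.025]
    - [0, 0, 7, 0.111, 0.384, 0.109, 0.025]
    - [0, 0, 7, 0.111, 0.384, 0.109, 0.025]

```text
clock: 23.1
tool_pos: [0.4973, -0.2827, 0.1666]
tcp_rot: [0.998, -0.059, -0.003, -0.002]
contact_force: [-0.5, 0.4, -2.7]
grip_width: 0.0375
gripper_force: 61.0
```

Emit:
play_rows:
  rows:
    - [0, 0, 0, 0, 0, 0.03, 0.025]
    - [0, 0, 0, 0, 0, 0.05, 0.025]
    - [0, 0, 0, 0, 0, 0.06, 0.025]
    - [0, 0, 0, 0, 0, 0.06, 0.025]
    - [0, 0, 0, 0, 0, 0.06, 0.025]

```text
clock: 23.6
tool_pos: [0.4997, -0.2838, 0.111]
tcp_rot: [0.998, -0.059, 0.001, 0.001]
contact_force: [-0.3, -0.3, -2.8]
grip_width: 0.037
gripper_force: 61.0
```

```bash
python3 go.py .4975 -.2855 .0745 -7
```

```text
t 23.6 pos [ 0.4997 -0.2838  0.111 ] yaw -6.7 F [-0.3 -0.3 -2.8] w 0.0370 q [-0.56  0.19  1.95  0.    1.    1.13]
  turn [ 0.1 -0.1  0.3] shift [-0.0021  0.0019  0.0365] rows 0.7
```

Emit:
play_rows:
  rows:
    - [0, 0, 0, -0.002, 0.002, 0, 0.025]
    - [0, 0, 0, -0.002, 0.002, 0.014, 0.025]
    - [0, 0, 0, -0.002, 0.002, 0.026, 0.025]
    - [0, 0, 0, -0.002, 0.002, 0.035, 0.025]
    - [0, 0, 0, -0.002, 0.002, 0.035, 0.025]
    - [0, 0, 0, -0.002, 0.002, 0.035, 0.025]
    - [0, 0, 0, -0.002, 0.002, 0.035, 0.025]

```text
clock: 24.3
tool_pos: [0.4965, -0.2853, 0.0736]
tcp_rot: [0.998, -0.059, -0.0, -0.0]
contact_force: [0.2, 0.9, -2.1]
grip_width: 0.0374
gripper_force: 61.1
```

```bash
python3 go.py .4975 -.2855 .0735 -7
```

```text
t 24.3 pos [ 0.4965 -0.2853  0.0736] yaw -6.7 F [ 0.2  0.9 -2.1] w 0.0374 q [-0.57  0.23  1.98  0.    0.93  1.12]
  turn [-0.   0.1  0.3] shift [0.001  0.0001 0.0001] rows 0.0
```

Emit:
play_rows:
  rows:
    - [0, 0, 0, 0, 0, 0, 0.08]
    - [0, 0, 0, 0, 0, 0, 0.08]
    - [0, 0, 0, 0, 0, 0, 0.08]
    - [0, 0, 0, 0, 0, 0, 0.08]
    - [0, 0, 0, 0, 0, 0, 0.08]
    - [0, 0, 0, 0, 0, -0.03, 0.08]
    - [0, 0, 0, 0, 0, -0.06, 0.08]
    - [0, 0, 0, 0, 0, -0.1, 0.08]
    - [0, 0, 0, 0, 0, -0.15, 0.08]
    - [0, 0, 0, 0, 0, -0.2, 0.08]
    - [0, 0, 0, 0, -0.01, -0.2, 0.08]
    - [0, 0, 0, 0, -0.01, -0.2, 0.08]

```text
clock: 25.5
tool_pos: [0.499, -0.2754, 0.2767]
tcp_rot: [0.998, -0.059, 0.002, 0.001]
contact_force: [0.4, 0.2, -0.3]
grip_width: 0.0802
gripper_force: 0.0
```

```bash
python3 go.py .43 -.22 .27 -7 .39 -.02 .27 -7 .387 .1 .27 -7 .39 .24 .27 27
```

```text
t 25.5 pos [ 0.499  -0.2754  0.2767] yaw -6.7 F [ 0.4  0.2 -0.3] w 0.0802 q [-0.55  0.04  1.79  0.    1.3   1.14]
  turn [ 0.1 -0.2  0.3] shift [-0.075  -0.0469  0.0063] rows 1.8
  turn [ 0.1 -0.2  0.3] shift [-0.1381 -0.2409  0.0057] rows 5.6
  turn [ 0.1 -0.2  0.3] shift [-0.1551 -0.3597  0.0055] rows 7.8
  turn [  0.2  -0.2 -33.7] shift [-0.1685 -0.4991  0.0052] rows 10.5
```

Emit:
play_rows:
  rows:
    - [0, 0, 0, -0.04, -0.024, 0.003, 0.08]
    - [0, 0, 0, -0.075, -0.047, 0.006, 0.08]
    - [0, 0, 0, -0.091, -0.094, 0.006, 0.08]
    - [0, 0, 0, -0.107, -0.142, 0.006, 0.08]
    - [0, 0, 0, -0.123, -0.19, 0.006, 0.08]
    - [0, 0, 0, -0.138, -0.24, 0.006, 0.08]
    - [0, 0, -4, -0.144, -0.28, 0.006, 0.08]
    - [0, 0, -10, -0.15, -0.32, 0.006, 0.08]
    - [0, 0, -16, -0.155, -0.36, 0.006, 0.08]
    - [0, 0, -22, -0.159, -0.405, 0.006, 0.08]
    - [0, 0, -28, -0.164, -0.45, 0.006, 0.08]
    - [0, 0, -34, -0.168, -0.499, 0.006, 0.08]

```text
clock: 26.7
tool_pos: [0.3882, 0.2407, 0.2659]
tcp_rot: [0.971, 0.238, -0.002, 0.001]
contact_force: [1.1, 0.2, 0.4]
grip_width: 0.08
gripper_force: 0.0
```

```bash
python3 go.py .395 .30 .19 27  .399 .323 .13 27
```

```text
t 26.7 pos [0.3882 0.2407 0.2659] yaw 27.5 F [1.1 0.2 0.4] w 0.0800 q [ 0.5  -0.17  2.02 -0.    1.3   1.59]
  turn [0.  0.2 0.5] shift [ 0.0337 -0.0496  0.0757] rows 1.9
  turn [0.  0.2 0.5] shift [ 0.0481 -0.0682  0.1356] rows 3.2
```

Emit:
play_rows:
  rows:
    - [0, 0, 0, 0.017, -0.025, 0.035, 0.08]
    - [0, 0, 0, 0.034, -0.05, 0.075, 0.08]
    - [0, 0, 0, 0.041, -0.06, 0.105, 0.08]
    - [0, 0, 0, 0.048, -0.068, 0.136, 0.08]
    - [0, 0, 0, 0.048, -0.068, 0.136, 0.08]
    - [0, 0, 0, 0.048, -0.068, 0.136, 0.08]
    - [0, 0, 0, 0.048, -0.068, 0.136, 0.08]

```text
clock: 27.4
tool_pos: [0.4018, 0.322, 0.1331]
tcp_rot: [0.972, 0.235, 0.0, -0.0]
contact_force: [0.4, 0.5, -0.3]
grip_width: 0.0804
gripper_force: 0.0
```

```bash
python3 go.py .399 .323 .043 27
```

```text
t 27.4 pos [0.4018 0.322  0.1331] yaw 27.2 F [ 0.4  0.5 -0.3] w 0.0804 q [ 0.63  0.06  2.05 -0.    1.03  1.72]
  turn [ 0.  -0.1  0.2] shift [-0.0021 -0.0022  0.0901] rows 1.8
```

Emit:
play_rows:
  rows:
    - [0, 0, 0, -0.002, -0.002, 0.03, 0.08]
    - [0, 0, 0, -0.002, -0.002, 0.06, 0.08]
    - [0, 0, 0, -0.002, -0.002, 0.083, 0.08]
    - [0, 0, 0, -0.002, -0.002, 0.089, 0.08]
    - [0, 0, 0, -0.002, -0.002, 0.089, 0.08]
    - [0, 0, 0, -0.002, -0.002, 0.089, 0.025]
    - [0, 0, 0, -0.002, -0.002, 0.089, 0.025]
    - [0, 0, 0, -0.002, -0.002, 0.089, 0.025]
    - [0, 0, 0, -0.002, -0.002, 0.089, 0.025]
    - [0, 0, 0, -0.002, -0.002, 0.089, 0.025]
    - [0, 0, 0, -0.002, -0.002, 0.089, 0.025]
    - [0, 0, 0, -0.002, -0.002, 0.089, 0.025]

```text
clock: 28.6
tool_pos: [0.3997, 0.3239, 0.0449]
tcp_rot: [0.972, 0.236, 0.001, -0.0]
contact_force: [-1.6, -0.9, 5.9]
grip_width: 0.0301
gripper_force: 59.5
```

```bash
python3 go.py  .39 .30 .28 27 .387 .1 .28 0 
```

```text
t 28.6 pos [0.3997 0.3239 0.0449] yaw 27.3 F [-1.6 -0.9  5.9] w 0.0301 q [ 0.63  0.17  2.12 -0.    0.85  1.73]
  turn [-0.  -0.1  0.3] shift [-0.0189  0.0167 -0.2351] rows 4.7
  turn [-0.1 -0.1 27.3] shift [-0.1132  0.1931 -0.2354] rows 6.5
```

The grip width is 2 mm below what I expected, so I'll check with a picture.

```bash
python3 - <<'E'
from station import get_image,ctrl
from h import *
im,d=get_image("side");i2,_=get_image("top")
a=cv2.resize(im[225:290,180:260,::-1],None,fx=7,fy=7,interpolation=3)
cv2.imwrite("pics/s5.png",a)
cv2.imwrite("pics/t5.png",cv2.resize(i2[130:230,140:420,::-1],None,fx=2.8,fy=2.8,interpolation=3))
s=ctrl.read_state();print(s["grip_width"],s["gripper_force"])
E
```

```text
0.03013826471844935 59.5442796126008
```

View pics/s5.png

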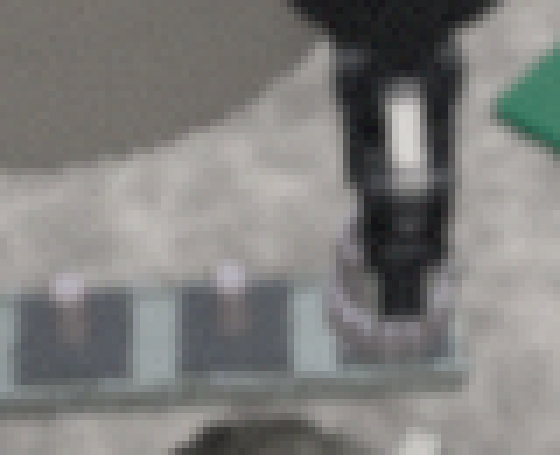

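View pics/t5.png

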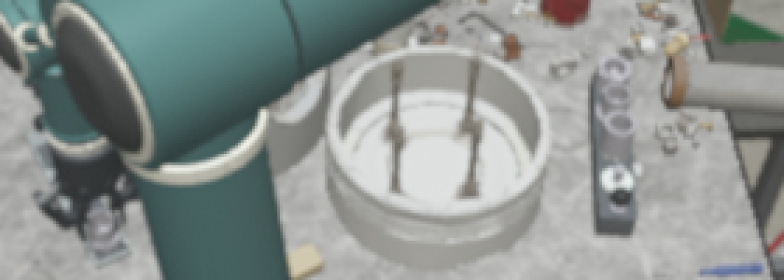

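The side view shows the pads on the pinion hub, at about (403,270). The top view shows the three placed parts seated in a row at (612,70), (615,95) and (618,122). The grip looks usable, so I'll carry on.

Emit:
play_rows:
  rows:
    - [0, 0, 0, 0, 0, -0.03, 0.025]
    - [0, 0, 0, 0, 0, -0.06, 0.025]
    - [0, 0, 0, 0, 0, -0.1, 0.025]
    - [0, 0, 0, 0, 0, -0.14, 0.025]
    - [0, 0, 0, 0, 0.008, -0.18, 0.025]
    - [0, 0, 0, -0.008, 0.014, -0.22, 0.025]
    - [0, 0, 0, -0.019, 0.017, -0.235, 0.025]
    - [0, 0, 5, -0.036, 0.052, -0.235, 0.025]
    - [0, 0, 10, -0.055, 0.087, -0.235, 0.025]
    - [0, 0, 15, -0.074, 0.122, -0.235, 0.025]
    - [0, 0, 21, -0.093, 0.157, -0.235, 0.025]
    - [0, 0, 27, -0.113, 0.193, -0.235, 0.025]

```text
clock: 29.9
tool_pos: [0.3858, 0.0984, 0.2781]
tcp_rot: [1.0, 0.001, 0.0, 0.0]
contact_force: [1.4, -0.2, -2.4]
grip_width: 0.0303
gripper_force: 60.3
```

```bash
python3 - <<'E'
from station import get_image
from h import *
im,d=get_image("side")
c=proj("side",[[.386,.098,.27]])[0].astype(int);print(c)
y,x=max(c[1]-40,0),max(c[0]-50,0)
cv2.imwrite("pics/s6.png",cv2.resize(im[y:y+80,x:x+100,::-1],None,fx=6,fy=6,interpolation=3))
E
python3 go.py .39 -.02 .28 -7 .42 -.22 .28 -7 .446 -.279 .18 -7
```

```text
[277 130]
t 29.9 pos [0.3854 0.0928 0.2779] yaw -0.4 F [-0.4 -5.3 -1.9] w 0.0306 q [ 0.18 -0.31  2.1  -0.01  1.35  1.76]
  turn [0.4 0.  6.6] shift [ 0.0053  0.1128 -0.0013] rows 2.3
  turn [0.4 0.  6.6] shift [ 3.660e-02  3.126e-01 -1.000e-04] rows 6.3
  turn [0.4 0.  6.6] shift [0.063  0.3708 0.1003] rows 7.8
```

View pics/s6.png

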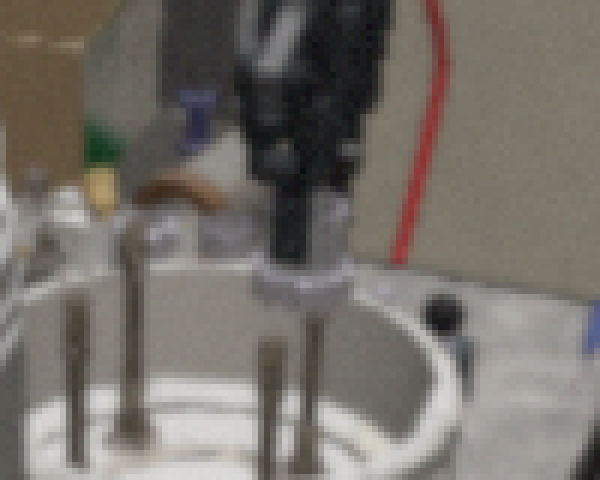

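The pinion is held level at crop (305,270) and centred between the fingers. I'll take it to the +78 peg.

Emit:
play_rows:
  rows:
    - [0, 0, 0, 0.002, 0.04, 0, 0.025]
    - [0, 0, 0, 0.003, 0.08, 0, 0.025]
    - [0, 0, 2, 0.005, 0.115, 0, 0.025]
    - [0, 0, 4, 0.013, 0.165, 0, 0.025]
    - [0, 0, 6.6, 0.021, 0.215, 0, 0.025]
    - [0, 0, 6.6, 0.03, 0.265, 0, 0.025]
    - [0, 0, 6.6, 0.037, 0.315, 0, 0.025]
    - [0, 0, 6.6, 0.046, 0.345, 0.03, 0.025]
    - [0, 0, 6.6, 0.056, 0.366, 0.06, 0.025]
    - [0, 0, 6.6, 0.06, 0.374, 0.09, 0.025]
    - [0, 0, 6.6, 0.06, 0.376, 0.1, 0.025]
    - [0, 0, 6.6, 0.06, 0.376, 0.1, 0.025]

```text
clock: 31.15
tool_pos: [0.4465, -0.2748, 0.1759]
tcp_rot: [0.998, -0.055, -0.002, -0.002]
contact_force: [-0.4, 0.6, -1.5]
grip_width: 0.0301
gripper_force: 60.7
```

Emit:
play_rows:
  rows:
    - [0, 0, 0, 0, 0, 0.03, 0.025]
    - [0, 0, 0, 0, 0, 0.05, 0.025]
    - [0, 0, 0, 0, 0, 0.06, 0.025]
    - [0, 0, 0, 0, 0, 0.06, 0.025]
    - [0, 0, 0, 0, 0, 0.06, 0.025]

```text
clock: 31.65
tool_pos: [0.4492, -0.2762, 0.1199]
tcp_rot: [0.998, -0.055, 0.001, 0.001]
contact_force: [0.2, 0.5, -1.5]
grip_width: 0.0302
gripper_force: 60.7
```

```bash
python3 go.py .446 -.279 .077 -7
```

```text
t 31.6 pos [ 0.4492 -0.2762  0.1199] yaw -6.3 F [ 0.2  0.5 -1.5] w 0.0302 q [-0.6   0.1   2.04  0.    1.    1.08]
  turn [ 0.1 -0.1  0.7] shift [-0.0029  0.0031  0.0429] rows 0.9
```

Emit:
play_rows:
  rows:
    - [0, 0, 0, -0.002, 0.003, 0, 0.025]
    - [0, 0, 0, -0.002, 0.003, 0.015, 0.025]
    - [0, 0, 0, -0.002, 0.003, 0.03, 0.025]
    - [0, 0, 0, -0.002, 0.003, 0.041, 0.025]
    - [0, 0, 0, -0.002, 0.003, 0.041, 0.025]
    - [0, 0, 0, -0.002, 0.003, 0.041, 0.025]
    - [0, 0, 0, -0.002, 0.003, 0.041, 0.025]

```text
clock: 32.35
tool_pos: [0.4456, -0.2786, 0.0767]
tcp_rot: [0.998, -0.055, -0.0, -0.0]
contact_force: [-0.2, 0.8, -1.1]
grip_width: 0.0302
gripper_force: 60.3
```

```bash
python3 go.py .446 -.279 .0755 -7
```

```text
t 32.4 pos [ 0.4456 -0.2786  0.0767] yaw -6.4 F [-0.2  0.8 -1.1] w 0.0302 q [-0.61  0.15  2.07  0.    0.92  1.08]
  turn [-0.   0.   0.6] shift [0.0005 0.0004 0.0012] rows 0.0
```

Next I'll lower 1 mm, release, lift and clear the view.

Emit:
play_rows:
  rows:
    - [0, 0, 0, 0, 0, 0.001, 0.025]
    - [0, 0, 0, 0, 0, 0.001, 0.08]
    - [0, 0, 0, 0, 0, 0.001, 0.08]
    - [0, 0, 0, 0, 0, 0.001, 0.08]
    - [0, 0, 0, 0, 0, 0.001, 0.08]
    - [0, 0, 0, 0, 0, 0.001, 0.08]
    - [0, 0, 0, 0, 0, -0.03, 0.08]
    - [0, 0, 0, 0, 0, -0.07, 0.08]
    - [0, 0, 0, 0, 0, -0.11, 0.08]
    - [0, 0, 0, 0, 0, -0.15, 0.08]
    - [0, 0, 0, 0, 0, -0.19, 0.08]
    - [0, 0, 0, 0, 0, -0.2, 0.08]

```text
clock: 33.55
tool_pos: [0.4481, -0.2803, 0.2835]
tcp_rot: [0.998, -0.055, 0.004, 0.003]
contact_force: [-0.2, 0.8, 0.3]
grip_width: 0.0802
gripper_force: 0.0
```

Emit:
play_rows:
  rows:
    - [0, 0, 0, -0.04, 0.03, 0, 0.08]
    - [0, 0, 0, -0.08, 0.06, 0, 0.08]
    - [0, 0, 0, -0.1, 0.1, 0, 0.08]
    - [0, 0, 0, -0.12, 0.14, 0, 0.08]
    - [0, 0, 0, -0.14, 0.18, 0, 0.08]
    - [0, 0, 0, -0.16, 0.22, 0, 0.08]
    - [0, 0, 0, -0.16, 0.22, 0, 0.08]
    - [0, 0, 0, -0.16, 0.22, 0, 0.08]

```text
clock: 34.35
tool_pos: [0.2616, -0.4799, 0.2762]
tcp_rot: [0.998, -0.057, -0.0, -0.001]
contact_force: [0.1, 0.2, -0.6]
grip_width: 0.0803
gripper_force: 0.0
```

```bash
python3 - <<'E'
from station import get_image
from h import *
im,d=get_image("top");np.savez("top9.npz",im=im,d=d);i2,_=get_image("side")
a=cv2.resize(im[140:215,330:395,::-1],None,fx=6,fy=6,interpolation=3)
b=cv2.resize(i2[120:195,255:320,::-1],None,fx=6,fy=6,interpolation=3)
cv2.imwrite("pics/t9.png",np.hstack([a,b]))
c=np.array([.5234,-.2888]);u=np.array([np.cos(np.radians(172.75)),np.sin(np.radians(172.75))])
for x,h in((78,38),(26,46),(-26,40),(-78,30)):
    q=c+u*x/1e3;p=proj("top",[[*q,.046+h/1e3]])[0];print(x,p.round(1),"crop",((p-[330,140]+.5)*6).round())
E
python3 go.py
```

```text
78 [361.7 186.5] crop [193. 282.]
26 [361.4 172.8] crop [191. 200.]
-26 [360.5 162.5] crop [186. 138.]
-78 [359.4 153.4] crop [179.  83.]
t 34.5 pos [ 0.2628 -0.4788  0.2765] yaw -6.3 F [ 0.3 -0.3  0.3] w 0.0801 q [-1.11  0.    1.84  0.    1.31  0.57]
```

View pics/t9.png

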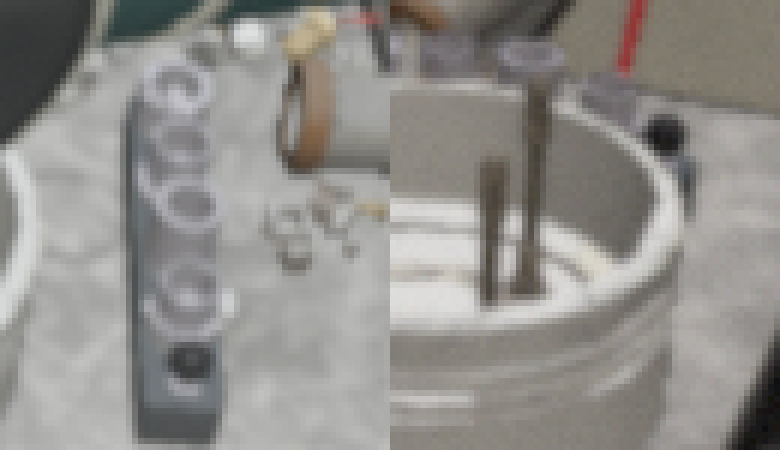

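All four bores are within about 1 px of where seated parts should appear: pinion (188,288), sleeve (192,205), flange bush (186,143) and hex nut (180,88). Every part is upright over its peg, so I'm handing in.

```bash
python3 -c "from station import ctrl;print(ctrl.job_done())"
```

```text
the job is handed in; nothing more can be done
None
```

I moved all four parts to the assembly rack in reverse order (from its knob: pinion, sleeve, flange bush, hex nut), released them, and handed the job in at about 34.5 s; the last picture shows each one upright over its peg.

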